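# Find the hidden catch of the cutter box and open it

### The arm

A 6-joint arm with a two-finger parallel gripper is mounted at the origin on a cart in front of the work surface, level with it; the furniture and walls round the work are solid. World frame = base frame: x ahead of the robot, y to its left, z up, the work surface at z = 0. Lengths are in m, angles in rad, forces in N, time in s.
With the tool pointing down it reaches from about 0.3 to 0.825 m from the base axis. Payload 5.4 kg.
Tool frame: the origin (TCP) lies at the very end of the fingers, on their centre line; the grasp point (between the pads) lies 19 mm behind it (env.tcp_to_grasp is the distance from the TCP to the grasp point, in m); x points along the fingers, z is the direction in which the jaws open and shut, and the axes are right-handed (so a half turn about x gives the same grasp; the last joint's range is limited). The gripper opens to 92 mm and grips with 3 to 60 N. Pads are 20 mm wide; open, the fingers measure 128 mm over their backs; the gripper's body (75 mm by 189 mm) begins 69 mm behind the grasp point.
Start: joints at [0.984, 0.158, 1.597, -0, 1.386, -0.21], TCP at [0.212, 0.535, 0.215] pointing down, gripper open.
Joint ranges: [-2.91, 2.91], [-0.94, 2.29], [0.18, 2.7], [-1.29, 4.43], [0.17, 2.64], [-3, 3]. Speed limits (rad/s): [2.57, 2.57, 3.14, 3.14, 3.14, 3.14].

### API

Orientations are given as a unit quaternion [w, x, y, z].
In Python, from bench import env, eyes gives the robot as it stands.
- The arm moves only by the shell command python3 -m jog 'ROWS'. ROWS is a JSON object of lists of equal length, an entry for each row: "dp": the shift along the tool's x, y, z in m, a list of three; "yaw": the turn about the tool's x in rad; "hand": the finger opening in m, from 0 to 0.0919. In form: {"dp": [[dx, dy, dz], ...], "yaw": [yaw, ...], "hand": [hand, ...]}. A call has 1 to 10 rows; each row is the pose to reach, as a shift and turn from the pose commanded when the call began, along the tool's axes at that moment; what a row does not reach only later rows make up. A row lasts 1/8 s, in which the tool goes at most 62.5 mm and 10.7 degrees, less where a joint would pass 70% of its speed; a pose out of reach is approached as far as the arm can. A call with a gripper value outside its range is refused whole. The fingers move at their own pace and stop on an object; the grip force is fixed at half the most. Time passes only in rows, so rows that repeat a pose let the fingers close. It gives the time, the measured TCP pose, the force and the opening at its end, in the units of the state.
- env.get_obs(): the state, without advancing time (a new reading comes with each control period).
- eyes.grab_frame(name): name is "scene" or "top" or "wrist"; returns (picture, depth): 480x640x3 uint8, blue, green, red; 480x640 float32, m along the optical axis (not along the pixel's ray), 0 where there is no reading.
- eyes.camera_info(name): a dict with "vfov" (degrees; the focal length in pixels is half the picture's height over the tangent of half this angle, whatever the lens; pixels are square), "cx", "cy" (the principal point, pixels), "extrinsics" (4x4, takes a point from camera to world coordinates); the wrist camera has in their place "T_tool_cam" (4x4, takes a point from camera to tool coordinates, whose origin is the TCP and whose axes are the tool frame's). Camera axes: x right, y down, z forward; pixel columns grow to the right and rows downward; lengths in m; the calibration is good to about 2 mm. A picture is of the moment at which its call begins: read the wrist's pose just before it. camera_info takes no time and is no camera call.
- env.sign_off(): hands the job in, once; it reports no verdict.
The state is a dict: "t": time; "qpos": joint angles; "dq": joint speeds; "effort": joint torques, N m; "tcp_pos": TCP position; "tool_rot": TCP orientation; "ft_force": force on the tool from outside, world axes, zero at the start; "ft_torque": the same for the moment, N m; "width": finger opening in m.
Only numpy, scipy, OpenCV 4.12 (cv2) and the standard library are available. Lean on these libraries where they do the work, as an engineer would, in place of code of your own. Each camera call takes 0.05 s, during which the arm holds its last target.

### The job

The wooden box of biscuit cutters has a child-proof catch: one of the five flush tiles along the front of its top is a push button that looks just like the other four. Feel along the row with the closed fingertips until one tile gives and press it fully home, so that the lid springs up; then gently push the lid on over with the fingers until it leans back, fully open, against its stop. Nothing is picked up: the timer, the loose cutter and the clip-top jar stay where they stand.

Things in the scene. Friction and masses are not known exactly. Their poses are not given: they have to be found in the camera images.
- box: Plain wooden box of biscuit cutters, 184 (x) x 300 (y) x 90 mm high, too heavy to shift. Origin: centre of its underside; x from its front (tile side, towards the robot) to its back (hinge side), y along the row of tiles, z up. Its level top is a fixed deck in front (x -92 to -22 mm) and behind it the lid (x -20 to 92 mm, 10 mm thick, full width).
- tile_row (a point): Centre of the top of the middle tile, 90 mm above the table; axes as the box. Five wooden tiles, all alike and flush with the deck, each 48 mm (x) by 52 mm (y), lie in a row with centres at y = -108, -54, 0, 54 and 108 mm from here. Four are fixed and hard; one, any of the five, is the push piece of the catch.
- catch_tile (a joint): How far the push tile is pressed in (m): 0 flush, 0.006 home. Press it straight down more than 4.5 mm; that takes about 5 N. At about 3.5 mm the lid is let go and springs up by itself. The tile springs back flush when released. Which place it has is not told.
- lid (a joint): Angle of the lid (rad): 0 shut and latched, about 1.2 where the spring leaves it within 1.5 s after the catch lets go, pi/2 upright, 1.85 leaning back against its stop. Let go between 1.2 and upright it falls back to 1.2; past upright its weight takes it slowly to the stop and keeps it there. Pushing takes 1 to 5 N at the front edge.
- lid_edge (a point): Middle of the front edge of the lid, half-way through its thickness, 112 mm from the hinge line, which runs along the box's y at x = 92, z = 80 mm of the box. Opening lifts the edge up and back. With the lid at 1.2 rad it stands about 186 mm above the table and can be pushed to the back with the outside of the fingers, from the tile side.
- timer: Round wind-up kitchen timer, 70 mm across, 60 mm high, standing beside the box; origin at the centre of its underside. Not to be moved.
- round_cutter: Loose round tin biscuit cutter, 57 mm across, 24 mm high, on the table; origin at the centre of its underside. Not to be moved.
- jar: Glass clip-top jar, 121 x 106 mm across, 99 mm high, standing left of the box; origin at the centre of its underside. Not to be moved.

How it is judged:
On the way:
1. the hidden push tile is pressed home (more than 4.5 of its 6 mm) (value of joint catch_tile above 0.0045 m), for 0.05 s.
At the end, for the whole second after the job is handed in: the lid leans back at its stop (beyond 1.72 rad of 1.85) and is at rest, the push tile is flush again (within 1.5 mm), and the timer, the loose cutter and the clip-top jar are within 20 mm of where they stood (value of joint lid above 1.72 rad and velocity of joint lid between -0.1 and 0.1 rad/s and value of joint catch_tile below 0.0015 m and not (distance of any of timer, round_cutter, jar from where it was at the start of the episode above 0.02 m)); the robot touches nothing.
It fails at once if the timer is moved or lifted (20 mm) (distance of timer from where it was at the start of the episode above 0.02 m).
It fails at once if the loose cutter is moved or lifted (20 mm) (distance of round_cutter from where it was at the start of the episode above 0.02 m).
It fails at once if the clip-top jar is moved or lifted (20 mm) (distance of jar from where it was at the start of the episode above 0.02 m).
It fails at once if the lid is pushed hard (more than 40 N) (contact force between the fingers and lid above 40 N).
It also fails if it takes over 61 s, if anything falls off the work surface, if the arm or the gripper's body presses on something with over 40 N, if the wrist force passes 120 N, or if a joint passes its speed limit or range.

## Working session

There is one attempt and no reset: what is moved stays moved. The work goes in short steps, Python scripts to look and compute and a shell command to move; the robot and the scene stay as the last step left them, time stands still between calls to the robot, and variables do not carry over. Pictures are saved under pics/ and viewed, and the job is handed in when it is done.

```bash
ls; mkdir -p pics; python3 - <<'E'
from bench import env, eyes
import cv2
o=env.get_obs()
for k,v in o.items(): print(k,v)
for n in("top","scene"):
    p,d=eyes.grab_frame(n); cv2.imwrite(f"pics/{n}0.png",p)
    import numpy as np; np.save(f"pics/{n}0.npy",d); print(n,eyes.camera_info(n))
E
```

```text
pics
t 0.0
qpos [ 9.83922224e-01  1.59071791e-01  1.59823523e+00 -1.19507543e-05
  1.38621657e+00 -2.10069064e-01]
dq [-0.00062679 -0.00090032  0.00145797 -0.00033915 -0.00146194  0.0002034 ]
effort [-5.84867007e-05 -3.85554671e+01 -3.22114170e+01  7.00903265e-02
  3.77135002e-02 -1.43378634e-04]
tcp_pos [0.2112169  0.53411394 0.21360466]
tool_rot [ 0.58416594 -0.39776929  0.58542725  0.39724638]
ft_force [-0.87684293 -0.95590851 -0.22567716]
ft_torque [ 0.03043784 -0.02193181  0.01504411]
width 0.09180159150099303
top {'vfov': 48.40878529911962, 'cx': 328.6317354201916, 'cy': 239.30591788606182, 'extrinsics': array([[-9.74826226e-03, -9.84671737e-01,  1.74145173e-01,
         3.27011707e-01],
       [-9.99949986e-01,  9.98860221e-03,  5.03715243e-04,
        -1.52900723e-02],
       [-2.23546102e-03, -1.74131553e-01, -9.84719861e-01,
         1.29027794e+00],
       [ 0.00000000e+00,  0.00000000e+00,  0.00000000e+00,
         1.00000000e+00]])}
scene {'vfov': 52.08526221916384, 'cx': 310.3106801787496, 'cy': 241.18471482683088, 'extrinsics': array([[ 0.80600161, -0.40356861,  0.43300553,  0.03652242],
       [-0.59184501, -0.53835534,  0.59991084, -0.7144975 ],
       [-0.00899434, -0.73980126, -0.67276533,  0.87133782],
       [ 0.        ,  0.        ,  0.        ,  1.        ]])}
```

View pics/top0.png

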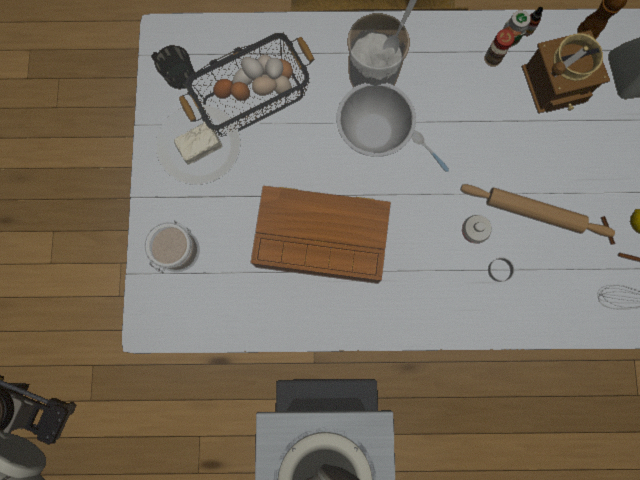

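View pics/scene0.png

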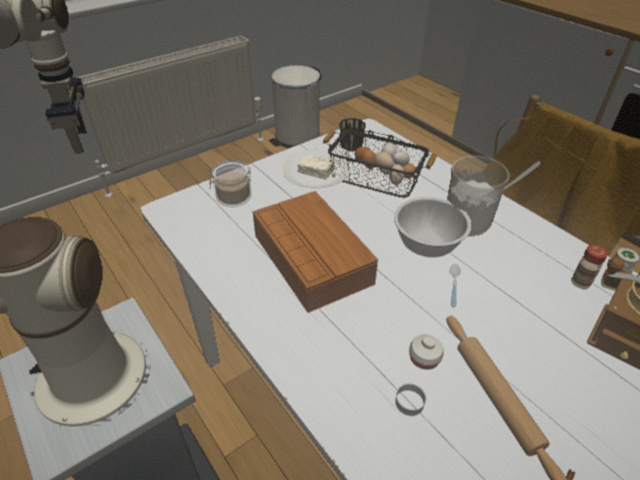

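Top view: the box has its top corners near (264,187), (390,201), (380,281) and (252,265). The jar is at (170,246), the timer at (477,229) and the cutter at (501,270), all clear of the box. I'll enlarge the box next.

```bash
python3 - <<'E'
import cv2
p=cv2.imread("pics/top0.png")[175:295,240:400]
cv2.imwrite("pics/crop0.png",cv2.resize(p,None,fx=5,fy=5,interpolation=cv2.INTER_CUBIC))
E
```

```text
(no output)
```

View pics/crop0.png

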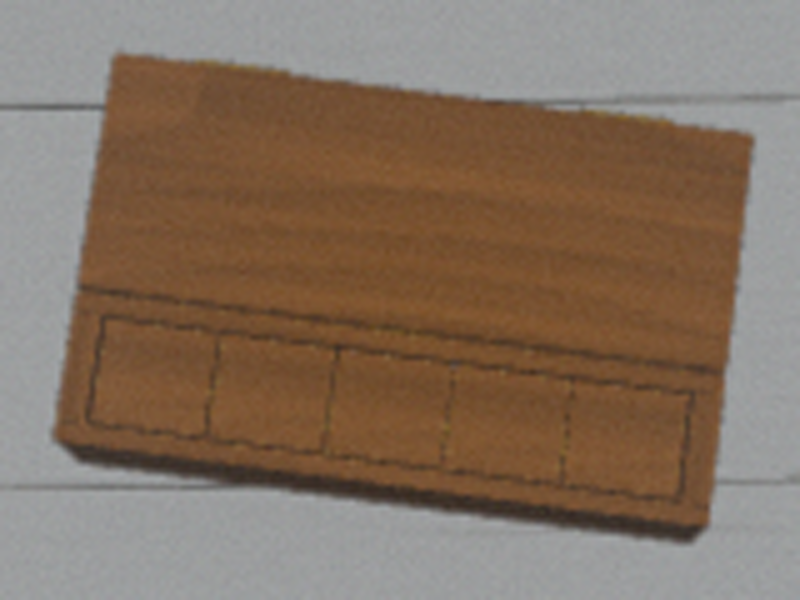

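```bash
cat > h.py <<'E'
import numpy as np
from scipy.spatial.transform import Rotation as R
from bench import env, eyes
def proj(n,u,v,z):
    c=eyes.camera_info(n); f=240/np.tan(np.radians(c["vfov"]/2)); T=c["extrinsics"]
    r=T[:3,:3]@[(u-c["cx"])/f,(v-c["cy"])/f,1]; o=T[:3,3]; return o+r*(z-o[2])/r[2]
def rot():
    q=env.get_obs()["tool_rot"]; return R.from_quat([q[1],q[2],q[3],q[0]]).as_matrix()
E
python3 - <<'E'
from h import *
P=lambda u,v:proj("top",240-.4+u/5,175-.4+v/5,.09)[:2]
BL,BR,FR,FL=P(113,57),P(752,134),P(706,523),P(58,437)
tl,tr,br,bl=P(102,318),P(690,393),P(683,500),P(88,425)
print(BL,BR,FR,FL, np.linalg.norm(BL-BR),np.linalg.norm(FL-FR),np.linalg.norm(BL-FL))
ctr=(BL+BR+FR+FL)/4; print("tilerow",(tl+tr+br+bl)/4)
ey=(BL-BR+FL-FR); yaw=np.arctan2(-ey[0],ey[1]); e2=(tl-tr+bl-br); print(yaw,np.arctan2(-e2[0],e2[1]))
ex=np.array([np.cos(yaw),np.sin(yaw)]); print("tile from corners",ctr-.057*ex)
print(rot())
print("jar,timer,cutter",proj("top",170,246,.09),proj("top",477,229,.06),proj("top",501,270,.024))
d=np.load("pics/top0.npy"); print(d[225,325],d[260,320])
# camera depth check
c=eyes.camera_info("top");f=240/np.tan(np.radians(c["vfov"]/2))
for u,v in((325,225),(320,258)):
    z=d[v,u];print(c["extrinsics"]@[(u-c["cx"])/f*z,(v-c["cy"])/f*z,z,1])
E
```

```text
[0.66667857 0.13852035] [ 0.62680862 -0.15738123] [ 0.44682676 -0.13129961] [0.48882265 0.16133625] 0.29857554243890777 0.2956339003202061 0.17931339529664014
tilerow [0.50025776 0.01076672]
-0.13821360987958672 -0.13735336388541705
tile from corners [0.50082772 0.01064706]
[[-9.11640011e-04 -9.29855267e-01  3.67924383e-01]
 [-1.39118264e-03  3.67925360e-01  9.29854287e-01]
 [-9.99998617e-01  3.35842357e-04 -1.62901398e-03]]
jar,timer,cutter [0.52745086 0.3470485  0.09      ] [ 0.565609   -0.36303582  0.06      ] [ 0.47252367 -0.42456933  0.024     ]
1.2251264 1.2122215
[ 0.57276613 -0.00666785  0.08960642  1.        ]
[0.49635458 0.00532219 0.09034826 1.        ]
```

```bash
python3 -m jog '{"dp":[[0,-0.05,-0.03],[0,-0.1,-0.063],[0,-0.15,-0.095],[0,-0.2,-0.126],[0,-0.25,-0.158],[0,-0.3,-0.189],[0,-0.35,-0.22],[0,-0.4,-0.252],[0,-0.436,-0.275],[0,-0.436,-0.275]],"yaw":[-0.05,-0.1,-0.15,-0.2,-0.238,-0.238,-0.238,-0.238,-0.238,-0.238],"hand":[0,0,0,0,0,0,0,0,0,0]}'
python3 - <<'E'
from h import *
o=env.get_obs();print(o["t"],o["tcp_pos"],o["width"],o["ft_force"]);print(rot())
import cv2
p,d=eyes.grab_frame("wrist");cv2.imwrite("pics/w1.png",p);np.save("pics/w1.npy",d)
p,d=eyes.grab_frame("scene");cv2.imwrite("pics/s1.png",p)
E
```

```text
t: 1.35
tcp_pos: [0.5167, 0.1163, 0.214]
tool_rot: [0.534, -0.463, 0.535, 0.463]
ft_force: [-1.0, 0.8, 0.6]
width: 0.0007
1.35 [0.51669281 0.11625726 0.21403979] 0.0007408438554106851 [-0.96478329  0.76269513  0.56378126]
[[-8.37285031e-04 -9.89808081e-01  1.42405274e-01]
 [-2.93167263e-04  1.42405560e-01  9.89808350e-01]
 [-9.99999607e-01  7.87003151e-04 -4.09413370e-04]]
```

View pics/w1.png

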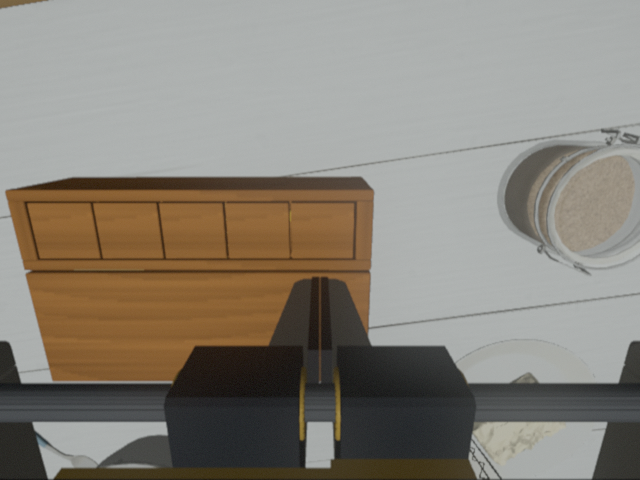

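View pics/s1.png

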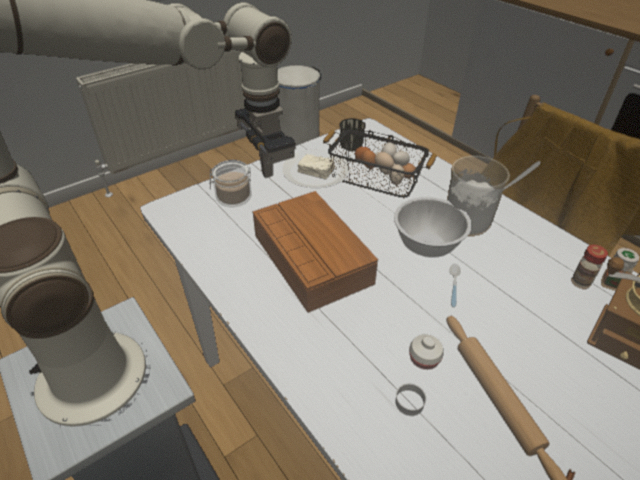

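Wrist view: the tile row runs from (65,230) to (322,230), and the closed fingertips are at (320,280), in line with the leftmost tile. I'll cross-check the tile positions with this camera.

```bash
python3 - <<'E'
from h import *
c=eyes.camera_info("wrist");f=240/np.tan(np.radians(c["vfov"]/2))
o=env.get_obs();T=np.eye(4);T[:3,:3]=rot();T[:3,3]=o["tcp_pos"];T=T@c["T_tool_cam"]
def pw(u,v,z=.09):
    r=T[:3,:3]@[(u-c["cx"])/f,(v-c["cy"])/f,1];return T[:3,3]+r*(z-T[2,3])/r[2]
L=[pw(*x) for x in((322,230),(257.5,230),(193,230),(128,230),(65,230))]
print(np.array(L))
cs=[pw(*x) for x in((30,202),(357,202),(354,258),(37,258))];print(np.mean(cs,0),np.array(cs))
print(pw(314,278,.214),T[:3,3])
E
```

```text
[[ 0.51624947  0.12080712  0.09      ]
 [ 0.50872681  0.0672936   0.09      ]
 [ 0.50120724  0.01380204  0.09      ]
 [ 0.4936325  -0.04008201  0.09      ]
 [ 0.48629381 -0.09228684  0.09      ]]
[0.50193746 0.01500171 0.09      ] [[ 0.45942375 -0.11262135  0.09      ]
 [ 0.49666388  0.15246543  0.09      ]
 [ 0.54475029  0.14457351  0.09      ]
 [ 0.50691192 -0.12441074  0.09      ]]
[0.50645924 0.11711472 0.214     ] [0.43484143 0.12977567 0.38530509]
```

Both cameras agree to about 3 mm. Next I descend over the leftmost tile.

```bash
python3 -m jog '{"dp":[[0.04,0,0.003],[0.08,0,0.003],[0.105,0,0.003],[0.115,0,0.003],[0.118,0,0.003],[0.118,0,0.003]],"yaw":[0,0,0,0,0,0],"hand":[0,0,0,0,0,0]}'
python3 -m jog '{"dp":[[0.002,0,0],[0.004,0,0],[0.006,0,0],[0.007,0,0],[0.007,0,0]],"yaw":[0,0,0,0,0],"hand":[0,0,0,0,0]}'
python3 -c "
from h import *
o=env.get_obs();print(o['tcp_pos'],o['ft_force'])"
```

```text
t: 2.2
tcp_pos: [0.5168, 0.1219, 0.0976]
tool_rot: [0.534, -0.465, 0.533, 0.464]
ft_force: [-0.1, -0.1, 0.2]
width: 0.0005
t: 2.82
tcp_pos: [0.5164, 0.1214, 0.0904]
tool_rot: [0.533, -0.464, 0.533, 0.464]
ft_force: [-1.7, -0.1, 6.0]
width: 0.0003
[0.51636483 0.12143171 0.09038   ] [-1.66695383 -0.11590451  5.95834416]
```

```bash
python3 -m jog '{"dp":[[0.001,0,0],[0.002,0,0],[0.002,0,0]],"yaw":[0,0,0],"hand":[0,0,0]}'
```

```text
t: 3.2
tcp_pos: [0.5165, 0.1214, 0.0903]
tool_rot: [0.533, -0.464, 0.534, 0.464]
ft_force: [-8.5, -0.3, 18.9]
width: 0.0008
```

Hard at z = 0.0903, so this isn't the push tile. On to the next one.

```bash
python3 -m jog '{"dp":[[-0.012,0,0],[-0.012,0,-0.028],[-0.012,0,-0.056],[-0.012,0,-0.056],[-0.006,0,-0.056],[-0.004,0,-0.056],[-0.002,0,-0.056],[0,0,-0.056],[0,0,-0.056]],"yaw":[0,0,0,0,0,0,0,0,0],"hand":[0,0,0,0,0,0,0,0,0]}'
```

```text
t: 4.32
tcp_pos: [0.5084, 0.0665, 0.0877]
tool_rot: [0.534, -0.464, 0.533, 0.464]
ft_force: [-2.1, 1.7, 4.0]
width: 0.0005
```

This tile gives: z is 0.0877 at only 4 N. I'll press it home.

```bash
python3 -m jog '{"dp":[[0.002,0,0],[0.004,0,0],[0.005,0,0],[0.005,0,0],[0.005,0,0]],"yaw":[0,0,0,0,0],"hand":[0,0,0,0,0]}'
```

```text
t: 4.95
tcp_pos: [0.5089, 0.0662, 0.0843]
tool_rot: [0.534, -0.464, 0.533, 0.464]
ft_force: [-6.7, 2.1, 15.9]
width: 0.0003
```

It is home at 6 mm. Now I lift straight up and look.

```bash
python3 -m jog '{"dp":[[-0.02,0,0],[-0.045,0,0],[-0.065,0,0],[-0.065,0,-0.03],[-0.065,0,-0.058],[-0.065,0,-0.058],[-0.065,0,-0.058],[-0.065,0,-0.058],[-0.065,0,-0.058],[-0.065,0,-0.058]],"yaw":[0,0,0,0,0,0,0,0,0,0],"hand":[0,0,0,0,0,0,0,0,0,0]}'
python3 - <<'E'
from h import *
import cv2
p,d=eyes.grab_frame("scene");cv2.imwrite("pics/s2.png",p)
E
```

```text
t: 6.2
tcp_pos: [0.5005, 0.0089, 0.1476]
tool_rot: [0.533, -0.464, 0.533, 0.464]
ft_force: [0.7, -0.4, 0.0]
width: 0.0005
```

View pics/s2.png

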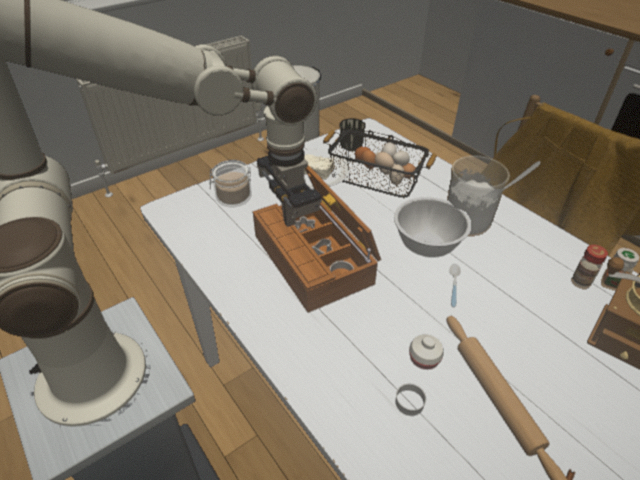

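The lid is up at (345,215) and the tray is visible. The fingers stand in front of it. I'll approach its edge slowly.

```bash
python3 -m jog '{"dp":[[0,-0.02,0],[0,-0.04,0],[0,-0.06,0],[0,-0.075,0],[0,-0.082,0],[0,-0.087,0],[0,-0.092,0],[0,-0.097,0],[0,-0.102,0],[0,-0.107,0]],"yaw":[0,0,0,0,0,0,0,0,0,0],"hand":[0,0,0,0,0,0,0,0,0,0]}'
```

```text
t: 7.5
tcp_pos: [0.6067, -0.0063, 0.1476]
tool_rot: [0.533, -0.464, 0.533, 0.464]
ft_force: [-1.3, 0.4, 1.7]
width: -0.0
```

```bash
python3 -m jog '{"dp":[[0,-0.004,0],[0,-0.008,0],[0,-0.012,0],[0,-0.016,0],[0,-0.02,0],[0,-0.024,0],[0,-0.028,0],[0,-0.031,0],[0,-0.033,0],[0,-0.034,0]],"yaw":[0,0,0,0,0,0,0,0,0,0],"hand":[0,0,0,0,0,0,0,0,0,0]}'
python3 - <<'E'
from h import *
import cv2
p,d=eyes.grab_frame("scene");cv2.imwrite("pics/s3.png",p)
E
```

```text
t: 8.75
tcp_pos: [0.6402, -0.0109, 0.1475]
tool_rot: [0.533, -0.464, 0.533, 0.464]
ft_force: [-0.8, -0.8, 0.4]
width: -0.0
```

View pics/s3.png

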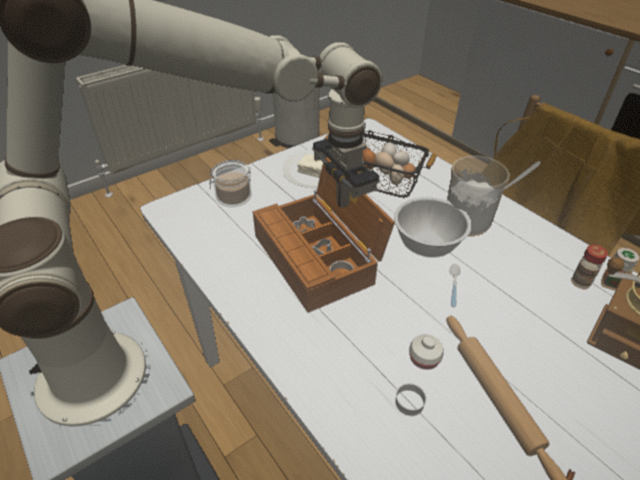

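The lid now stands about upright at (360,210). I'll push it a little further.

```bash
python3 -m jog '{"dp":[[0,-0.003,0],[0,-0.006,0],[0,-0.009,0],[0,-0.012,0],[0,-0.015,0],[0,-0.018,0],[0,-0.018,0],[0,-0.018,0],[0,-0.018,0],[0,-0.018,0]],"yaw":[0,0,0,0,0,0,0,0,0,0],"hand":[0,0,0,0,0,0,0,0,0,0]}'
python3 -m jog '{"dp":[[0,0.01,0],[0,0.03,0],[0,0.06,0],[0,0.09,0],[0,0.12,0],[-0.03,0.15,0],[-0.06,0.16,0],[-0.08,0.16,0],[-0.08,0.16,0],[-0.08,0.16,0]],"yaw":[0,0,0,0,0,0,0,0,0,0],"hand":[0,0,0,0,0,0,0,0,0,0]}'
python3 - <<'E'
from h import *
import cv2
p,d=eyes.grab_frame("scene");cv2.imwrite("pics/s4.png",p)
p,d=eyes.grab_frame("top");cv2.imwrite("pics/t4.png",p);np.save("pics/t4.npy",d)
E
```

```text
t: 10.05
tcp_pos: [0.6505, -0.0123, 0.1475]
tool_rot: [0.528, -0.459, 0.538, 0.469]
ft_force: [-30.5, 1.9, 17.3]
width: 0.0003
t: 11.3
tcp_pos: [0.4992, 0.0088, 0.2266]
tool_rot: [0.533, -0.464, 0.534, 0.464]
ft_force: [-0.2, -0.3, -0.2]
width: 0.0001
```

View pics/s4.png

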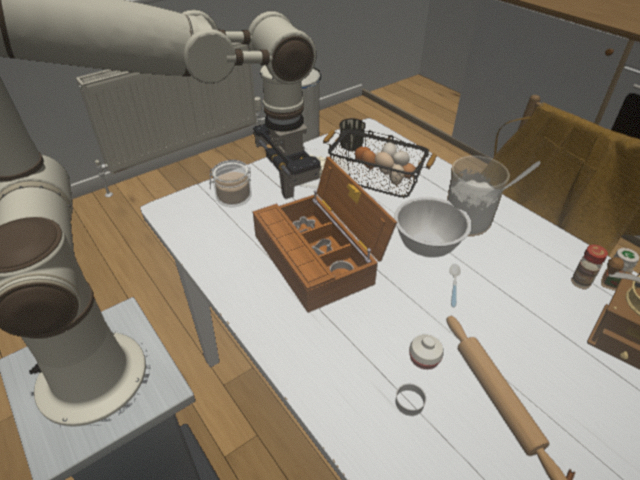

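View pics/t4.png

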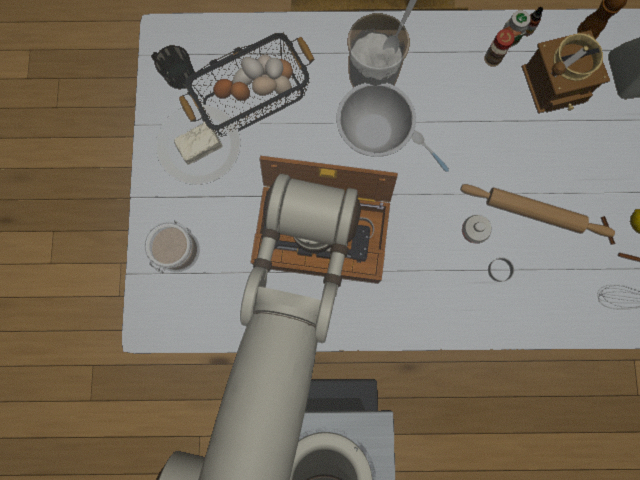

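The lid leans back and stays there. The jar (170,246), timer (477,229) and cutter (501,270) haven't moved. At the end of the push the wrist read about 35 N, so the lid had probably reached its stop. I'll measure its angle.

```bash
python3 - <<'E'
from h import *
_,d=eyes.grab_frame("scene");_,dt=eyes.grab_frame("top")
def cloud(n,d):
    c=eyes.camera_info(n);f=240/np.tan(np.radians(c["vfov"]/2));v,u=np.nonzero(d>0);z=d[v,u]
    return (c["extrinsics"]@np.stack([(u-c["cx"])/f*z,(v-c["cy"])/f*z,z,z*0+1]))[:3].T
yaw=-.138;ex=np.array([np.cos(yaw),np.sin(yaw)]);ey=np.array([-ex[1],ex[0]])
O=np.array([.501,.012])+.057*ex
for n,dd in(("scene",d),("top",dt)):
    P=cloud(n,dd);x=(P[:,:2]-O)@ex;y=(P[:,:2]-O)@ey;z=P[:,2]
    for y0 in(-.13,-.1,-.07,.12):
        m=(abs(y-y0)<.015)&(x>.05)&(x<.16)&(z>.11)&(z<.18)
        if m.sum()>20:
            a=np.polyfit(z[m],x[m],1); print(n,y0,m.sum(),"angle",np.pi/2+np.arctan(a[0]),"z max",z[(abs(y-y0)<.015)&(x>.05)&(x<.16)&(z<.22)].max())
    for yy in(-.108,-.054,0,.054,.108):
        m=(abs(y-yy)<.018)&(abs(x+.057)<.016)&(z<.11)
        if m.sum()>10: print("tile",yy,m.sum(),np.median(z[m]))
print(env.get_obs()["t"],env.get_obs()["ft_force"])
E
```

```text
scene -0.13 322 angle 1.8669844999029075 z max 0.18746241317328727
scene -0.1 231 angle 1.8463913631108593 z max 0.18693965793471956
scene -0.07 249 angle 1.8520824989150508 z max 0.18664565161098057
scene 0.12 189 angle 1.8825270966908882 z max 0.18746471694294276
tile -0.108 217 0.08761656858164435
tile -0.054 191 0.08797483449445775
tile 0 147 0.08798377984059602
tile 0.054 129 0.08823325854387065
tile 0.108 111 0.08797794736883868
top -0.13 249 angle 1.8742225173165714 z max 0.1924353527183924
top -0.1 247 angle 1.8531140987749248 z max 0.1915215796625247
top -0.07 222 angle 1.8490695442295142 z max 0.19411467489512457
top 0.12 212 angle 1.8632779277358726 z max 0.19115773934730917
tile -0.108 154 0.09001094269227372
tile -0.054 46 0.09029521699518284
tile 0 104 0.09055198869026737
tile 0.054 131 0.09021919793076694
tile 0.108 47 0.09026385100488143
11.5 [0.3043503  0.52824776 0.56964198]
```

The lid is at about 1.85 rad, which is its stop. All the tiles are flush and the robot touches nothing, so I'm handing in.

```bash
python3 -c "
from bench import env
print(env.sign_off())"
```

```text
the job is handed in; nothing more can be done
None
```

I found the push tile, opened the box, leaned the lid back against its stop and handed the job in at about 11.5 s of the 61 s allowed. The sign-off reports no verdict.

- **Tiles:** The leftmost tile (y = +108 mm) was hard. The next one (y = +54 mm) gave way at about 4 N, and I pressed it the full 6 mm. The lid then sprang up, and I pushed it over with the closed fingers.
- **Last checks:** The depth images put the lid at 1.85–1.88 rad, against the stop at 1.85. All five tiles read flush to within 1 mm. The jar, timer and cutter looked unmoved in the camera pictures, and the arm was clear of everything with the wrist force near zero.
- **One blemish:** I pushed slightly too far once the lid was already at its stop. The wrist force read about 35 N (30.5 N along the push, 17 N upwards) at the end of that move. That is under the 40 N limit, but I did not see the peak during the move. It dropped to about zero when I backed off.

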